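# Go and no-go check of a bored wooden block

## Task

Check the round bore of the taller wooden block with the two-plug gauge that stands on the cork mat: holding it upright by its handle, push the narrow go plug all the way down into the bore until the gauge's bar sits on the block, lift it out, then set the wide no-go plug down centred on the mouth of the same bore so that it rests there and is refused. Then set the gauge down standing on the cork mat again before letting go. Keep the bored block standing about where it is and leave the lower block with the square mortise alone.

Things in the scene. Friction and masses are not known exactly. Their poses are not given: they have to be found in the camera images.
- gauge: Dark wood bar, 120 x 24 mm, z 35 to 49 mm, on two steel plugs pointing down, both 35 mm long: GO at x = +55 mm, 36 mm wide, nose tapering to 22 mm over its lowest 10 mm; NO-GO at x = -55 mm, 52 mm wide. Handle block on its middle: 40 (x) x 24 (y) mm, z 49 to 90 mm. Origin midway between the plugs at their lower faces; z up. 0.45 kg, balances at the handle. Starts standing on the mat, at any yaw.
- block: The block to be checked: plain light wood, loose, 0.28 kg, 80 x 80 mm and 70 mm tall, with a round bore 44 mm in diameter straight down its middle, through to the bench. Origin: centre of its underside, on the bore's axis; z up; the bore's mouth is 70 mm above the origin.
- mat: Round cork mat fixed on the bench, 250 mm in diameter, 4 mm thick. Origin: centre of its underside, at bench level.
- mortised: Bystander: a lower block of the same wood, loose, 80 x 80 mm and 30 mm tall, with a square 40 mm mortise through its middle. Origin: centre of its underside.
Mind the look-alikes: they are no part of the job. Of the things like the gauge, leave any that is turquoise; of the rest the smaller one is meant.

How it is judged:
By the outcome, as a careful person would: the job done as asked, in the order asked, and still so for the second after the job is handed in, with the robot touching nothing.
It also fails if it takes over 64 s, if anything falls off the work surface, if the arm or the gripper's body presses on something with over 40 N, if the wrist force passes 120 N, or if a joint passes its speed limit or range.

## Robot

A 7-joint arm with a two-finger parallel gripper is mounted at the origin on the work surface. World frame = base frame: x ahead of the robot, y to its left, z up, the work surface at z = 0. Lengths are in m, angles in degrees, forces in N, time in s.
With the tool pointing down it reaches from about 0.425 to 0.875 m from the base axis. Payload 4.7 kg.
Tool frame: the origin (TCP) lies midway between the tips of the shut fingers; the grasp point (between the pads) lies env.grip_point_offset behind it (env.grip_point_offset is the distance from the TCP to the grasp point, in m); z points along the fingers, y is the line along which they close (so a half turn about z gives the same grasp; the last joint's range is limited). The gripper opens to 87 mm and grips with 3 to 60 N. Pads are 19 mm wide; open, the fingers measure 117 mm over their backs; the gripper's body (75 mm by 190 mm) begins 51 mm behind the grasp point.
Start: joints at [70.938, 18.392, -4.016, 83.108, 1.295, 78.541, -3.26], TCP at [0.221, -0.611, 0.223] pointing down, gripper open.
Joint ranges: [-163.93, 163.93], [-17.29, 119.83], [-79.2, 71.16], [3.27, 140.29], [-89.18, 269.18], [5.43, 117.66], [-154.24, 154.24]. Speed limits (degrees/s): [147.25, 147.25, 180, 180, 180, 180, 180].

## Interface

Orientations are given as [roll, pitch, yaw] about the fixed x, y, z axes, in that order (R = Rz(yaw) Ry(pitch) Rx(roll)).
In Python, from cell import env gives the robot as it stands.
- The arm moves only by the shell command python3 -m creep 'ROWS' [FORCE]. ROWS is a JSON object of lists of equal length, an entry for each row: "translation": the shift along the tool's x, y, z in units of 0.08 m (1.0 is 0.08 m), a list of three; "turn": the turn, a rotation vector about the tool's x, y, z in units of 180 degrees (1.0 is 180 degrees), a list of three; "grip": the opening, from 0 (shut) to 1 (fully open). In form: {"translation": [[x, y, z], ...], "turn": [[ax, ay, az], ...], "grip": [grip, ...]}. A call has 1 to 5 rows; each row shifts and turns the commanded pose from where the row before left it, along the tool's axes as they then stand; what a row does not reach is not made up. A row lasts 1/8 s, in which the tool goes at most 62.5 mm and 10.7 degrees, less where a joint would pass 70% of its speed; a pose out of reach is approached as far as the arm can. A call with a number of a shift or a turn outside -1 to 1 is refused whole. A call with a gripper value outside its range is refused whole. The fingers move at their own pace and stop on an object; FORCE is the grip in N (left out, the last holds). Time passes only in rows, so rows that do not move let the fingers close. It gives the time, the measured TCP pose, the force, the opening and the grip force at its end, in the units of the state.
- env.get_obs(): the state, without advancing time (a new reading comes with each control period).
- env.read_camera(name): name is "scene" or "top" or "wrist"; returns a dict with "frame" (384x512x3 uint8, red, green, blue), "z_map" (384x512 float32, m along the optical axis (not along the pixel's ray), 0 where there is no reading), "K" (3x3 intrinsics, pixels), "D" ([k1, k2, p1, p2, k3] as OpenCV has them; the pictures are not rectified), "rvec" (rotation vector, rad) and "tvec" (3), from world to camera coordinates, as OpenCV has them. Camera axes: x right, y down, z forward; pixel columns grow to the right and rows downward; lengths in m; the calibration is good to about 2 mm. A picture is of the moment at which its call begins.
- env.sign_off(): hands the job in; it is judged then, once.
The state is a dict: "time_s": time; "qpos": joint angles; "joint_velocities": joint speeds; "effort": joint torques, N m; "tool_pos": TCP position; "tool_rot": TCP orientation; "force": force on the tool from outside, world axes, zero at the start; "wrist_torque": the same for the moment, N m; "grip_width": finger opening in m; "grasp_force": force on a finger pad.
Only numpy, scipy, OpenCV 4.12 (cv2) and the standard library are available. Lean on these libraries where they do the work, as an engineer would, in place of code of your own. Each camera call takes 0.05 s, during which the arm holds its last target. There are 200 camera calls.

## Working session

There is one attempt and no reset: what is moved stays moved. The work goes in short steps, Python scripts to look and compute and a shell command to move; the robot and the scene stay as the last step left them, time stands still between calls to the robot, and variables do not carry over. Pictures are saved under pics/ and viewed, at most 10 in all, crops included, and the job is handed in when it is done.

```bash
ls; mkdir -p pics; python3 - <<'E'
from cell import env
import cv2,numpy as np
o=env.get_obs(); print(o, env.grip_point_offset)
ims=[]
for n in("scene","top"):
    c=env.read_camera(n); np.savez(f"{n}.npz",**c); cv2.imwrite(f"pics/{n}.png",cv2.resize(c["frame"][:,:,::-1],(800,600)))
E
```

```text
pics
{'time_s': 0.0, 'qpos': array([70.93775165, 18.4367025 , -4.015001  , 83.17473254,  1.2954983 ,
       78.54038662, -3.25982112]), 'joint_velocities': array([-0.0747991 ,  0.07647681, -0.09059462,  0.04230844,  0.0600128 ,
        0.02432437, -0.0226374 ]), 'effort': array([-4.39751393e-04, -4.91281307e+01, -4.04150588e-01, -3.12524736e+01,
       -6.39271480e-02,  4.38212533e-02,  1.56801220e-04]), 'tool_pos': array([ 0.22068493, -0.61080648,  0.22148964]), 'tool_rot': array([-1.79893446e+02,  6.41976775e-03,  1.98717750e+01]), 'force': array([ 0.03088158,  0.24867647, -0.01194353]), 'wrist_torque': array([-0.00106676, -0.00571698, -0.01342292]), 'grasp_force': 0.0, 'grip_width': 0.08713073379342583} 0.0187
```

View pics/scene.png

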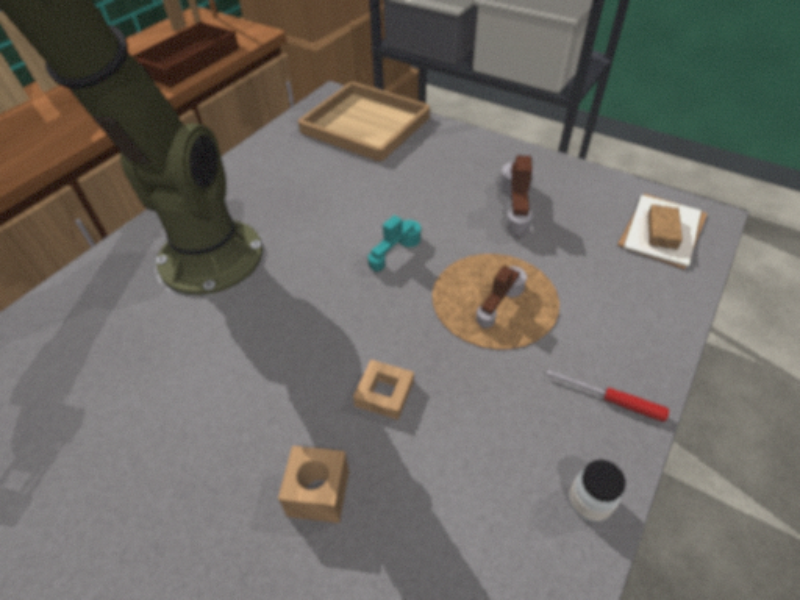

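View pics/top.png

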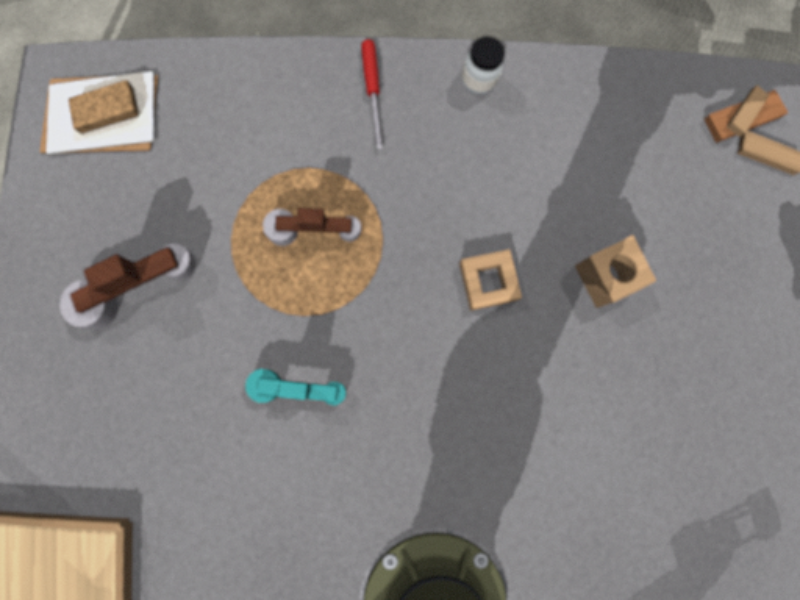

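The scene shows three gauge-like things (top-view pixels in the 800x600 picture):
- Turquoise gauge at (295,388): excluded by its colour.
- Large dark gauge at (125,278): too big, and off the mat.
- Small dark gauge on the cork mat at (312,222): the smaller of the non-turquoise two, so it is the one meant. Its no-go plug is at (280,226) and its go plug at (350,228).

The tall bored block is at (618,270) and the mortised block at (490,280).

```bash
cat > h.py <<'E'
import numpy as np,cv2
def cloud(c):
    h,w=c["z_map"].shape; v,u=np.mgrid[:h,:w]
    p=cv2.undistortPoints(np.stack([u,v],-1).reshape(-1,1,2).astype(np.float64),c["K"],c["D"]).reshape(h,w,2)
    z=c["z_map"].astype(float); P=np.dstack([p[...,0]*z,p[...,1]*z,z])
    R=cv2.Rodrigues(np.array(c["rvec"],float))[0]
    W=(P-np.array(c["tvec"]).reshape(3))@R
    W[z==0]=np.nan; return W
def ray(c,px,zp):
    n=cv2.undistortPoints(np.array(px,float).reshape(-1,1,2),c["K"],c["D"]).reshape(-1,2)
    R=cv2.Rodrigues(np.array(c["rvec"],float))[0]; o=-R.T@np.array(c["tvec"]).reshape(3)
    d=np.c_[n,np.ones(len(n))]@R; return o+d*((zp-o[2])/d[:,2])[:,None]
def rect(W,m):
    p=W[m][:,:2]; r=cv2.minAreaRect((p*1000).astype(np.float32)); return len(p),np.round(r[0],1),np.round(r[1],1),round(r[2],1),"med z",round(float(np.median(W[m][:,2])),4)
E
python3 - <<'E'
from h import *
c=dict(np.load("top.npz")); W=cloud(c); z=W[...,2]
v,u=np.mgrid[:384,:512]; s=.64
f=c["frame"].astype(int); hsv=cv2.cvtColor(c["frame"],cv2.COLOR_RGB2HSV)
def box(x0,x1,y0,y1): return (u>x0*s)&(u<x1*s)&(v>y0*s)&(v<y1*s)
g=box(240,380,180,290)
print("handle",rect(W,g&(z>.085)&(z<.105)))
print("bar",rect(W,g&(z>.045)&(z<.105)&(f[...,0]<130)&(f[...,0]-f[...,2]>15)))
b=box(560,680,220,320)
print("block",rect(W,b&(z>.063)&(z<.08)))
print("mort",rect(W,box(440,540,230,330)&(z>.022)&(z<.04)))
print("bore px", ray(c,[[623*s,268*s]],.07), "go/nogo",ray(c,[[350*s,228*s],[280*s,227*s]],.03))
m=(hsv[...,1]>90)&box(225,390,160,320)&(z<.02)
print("mat",rect(W,m), "bench z", np.nanmedian(z[box(500,600,400,480)]))
x=g&(z>.045)
cv2.imwrite("pics/crop.png",cv2.resize(c["frame"][100:210,20:260,::-1],None,fx=3.2,fy=3.2,interpolation=cv2.INTER_CUBIC))
E
```

```text
handle (175, array([586.8, 190.2]), array([25. , 39.5]), 1.7, 'med z', 0.0925)
bar (552, array([586.3, 191.1]), array([116.7,  25.3]), 88.9, 'med z', 0.0533)
block (825, array([ 516.8, -289.2]), array([80.3, 84. ]), 25.1, 'med z', 0.0688)
mort (815, array([506.8, -88.9]), array([80.8, 81.9]), 12.2, 'med z', 0.0291)
bore px [[ 0.51652048 -0.28892985  0.07      ]] go/nogo [[0.58495156 0.13379336 0.03      ]
 [0.5858935  0.2449495  0.03      ]]
mat (5947, array([573. , 207.1]), array([244.1, 244.1]), 56.9, 'med z', 0.003) bench z -0.0009754059936489346
```

View pics/crop.png

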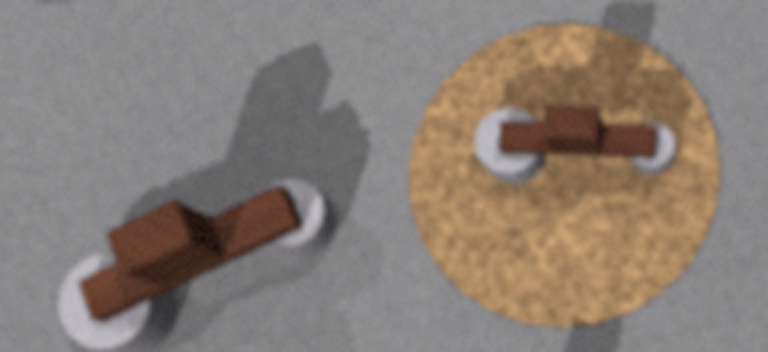

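The crop confirms it. The gauge on the mat at (570,140) is the smaller wooden one, with its wide no-go plug on the left (510,143) and its narrow go plug on the right (655,147). Now I turn the tool to yaw 90 and move above it.

```bash

python3 -m creep '{"translation":[[0,0,0],[0,0,0],[0,0,0],[0,0,0],[0,0,0]],"turn":[[0,0,-0.0487],[0,0,-0.0487],[0,0,-0.0487],[0,0,-0.0487],[0,0,-0.0487]],"grip":[1,1,1,1,1]}' 15
python3 -m creep '{"translation":[[0,0,0],[0,0,0],[0,0,0]],"turn":[[0,0,-0.0487],[0,0,-0.0487],[0,0,-0.0487]],"grip":[1,1,1]}'
python3 -m creep '{"translation":[[0,0.6,0],[0,0.6,0],[0,0.6,0],[0,0.6,0],[0,0.6,0]],"turn":[[0,0,0],[0,0,0],[0,0,0],[0,0,0],[0,0,0]],"grip":[1,1,1,1,1]}'
python3 -m creep '{"translation":[[0.6,0.1,0],[0.6,0.1,0],[0.6,0.1,0],[0.6,0.1,0],[0.6,0.1,0]],"turn":[[0,0,0],[0,0,0],[0,0,0],[0,0,0],[0,0,0]],"grip":[1,1,1,1,1]}'
python3 -m creep '{"translation":[[0.6,0.1,0],[0.6,0.1,0],[0.6,0.1,0],[0.6,0.1,0],[0.6,0.1,0]],"turn":[[0,0,0],[0,0,0],[0,0,0],[0,0,0],[0,0,0]],"grip":[1,1,1,1,1]}'
python3 -m creep '{"translation":[[0.6,0.1,0],[0.6,0.1,0],[0.6,0.1,0],[0.6,0.1,0],[0,0,0]],"turn":[[0,0,0],[0,0,0],[0,0,0],[0,0,0],[0,0,0]],"grip":[1,1,1,1,1]}'
python3 - <<'E'
from cell import env
import cv2,numpy as np
o=env.get_obs(); print(o["qpos"])
c=env.read_camera("wrist"); np.savez("wrist.npz",**c); cv2.imwrite("pics/w1.png",c["frame"][:,:,::-1])
E
```

```text
time_s: 0.72
tool_pos: [0.2208, -0.611, 0.2219]
tool_rot: [-180.0, -0.0, 64.0]
force: [-0.4, 1.5, -0.0]
grip_width: 0.0871
grasp_force: 0.0
time_s: 1.1
tool_pos: [0.2208, -0.611, 0.2219]
tool_rot: [-180.0, -0.1, 90.3]
force: [0.1, 0.5, 0.1]
grip_width: 0.0868
grasp_force: 0.0
time_s: 1.72
tool_pos: [0.4621, -0.6112, 0.2218]
tool_rot: [-180.0, -0.0, 90.0]
force: [-0.8, -0.9, -0.4]
grip_width: 0.0871
grasp_force: 0.0
time_s: 2.35
tool_pos: [0.5008, -0.3695, 0.222]
tool_rot: [-180.0, -0.0, 90.0]
force: [1.3, -0.7, -0.2]
grip_width: 0.0872
grasp_force: 0.0
time_s: 2.98
tool_pos: [0.5407, -0.1298, 0.2222]
tool_rot: [-180.0, 0.0, 90.0]
force: [1.6, 0.9, -0.2]
grip_width: 0.0868
grasp_force: 0.0
time_s: 3.6
tool_pos: [0.5723, 0.0665, 0.2224]
tool_rot: [-180.0, -0.2, 90.5]
force: [-0.8, -0.1, -0.3]
grip_width: 0.0868
grasp_force: 0.0
[ 24.22769297  12.69549518 -38.46825715  92.88509237   7.8976885
  77.22099823 -14.82492369]
```

View pics/w1.png

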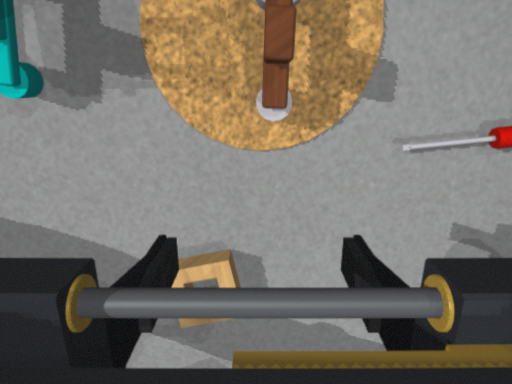

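The wrist view shows the target gauge's bar and go plug (274,105), with the handle at (280,30), on the mat ahead. Next I measure from this view.

```bash
python3 - <<'E'
from h import *
c=dict(np.load("wrist.npz")); W=cloud(c); z=W[...,2]; f=c["frame"].astype(int)
v,u=np.mgrid[:384,:512]; g=(u>240)&(u<320)&(v<125)
br=g&(f[...,0]<140)&(f[...,0]-f[...,2]>15)
print("handle",rect(W,br&(z>.085)&(z<.105)))
print("bar",rect(W,br&(z>.049)&(z<.058)))
print("z mat",np.nanmedian(z[(u>180)&(u<230)&(v<60)]))
E
```

```text
handle (1702, array([586.9, 193. ]), array([40.4, 24.1]), 88.7, 'med z', 0.0939)
bar (1272, array([586.5, 179. ]), array([91.9, 24. ]), 88.7, 'med z', 0.053)
z mat 0.004104662319135594
```

```bash

python3 -m creep '{"translation":[[0.5,0.06,0],[0.5,0.06,0],[0.5,0.06,0.3],[0.08,0,0.3],[0,0,0]],"turn":[[0,0,0.007],[0,0,0],[0,0,0],[0,0,0],[0,0,0]],"grip":[1,1,1,1,1]}'
python3 -m creep '{"translation":[[0,0,0],[0,0,0]],"turn":[[0,0,0],[0,0,0]],"grip":[1,1]}'
```

```text
time_s: 4.28
tool_pos: [0.588, 0.185, 0.1721]
tool_rot: [-179.7, 0.1, 88.7]
force: [1.5, -0.5, -0.9]
grip_width: 0.0868
grasp_force: 0.0
time_s: 4.53
tool_pos: [0.5902, 0.1855, 0.1758]
tool_rot: [179.9, 0.0, 88.6]
force: [1.5, -0.2, 0.1]
grip_width: 0.087
grasp_force: 0.0
```

```bash

python3 -m creep '{"translation":[[0.08,-0.01,0.4],[0,0,0.4],[0,0,0.4],[0,0,0.22],[0,0,0]],"turn":[[0,0,0],[0,0,0],[0,0,0],[0,0,0],[0,0,0]],"grip":[1,1,1,1,1]}'
python3 -m creep '{"translation":[[0,0,0],[0,0,0]],"turn":[[0,0,0],[0,0,0]],"grip":[1,1]}'
python3 -c "
from cell import env
o=env.get_obs();print(o['tool_pos'],o['tool_rot'])"
```

```text
time_s: 5.15
tool_pos: [0.5882, 0.1925, 0.0603]
tool_rot: [-179.9, 0.0, 88.7]
force: [0.3, 0.8, 0.9]
grip_width: 0.0872
grasp_force: 0.0
time_s: 5.4
tool_pos: [0.5896, 0.1936, 0.0625]
tool_rot: [179.9, -0.0, 88.7]
force: [0.7, -0.5, 0.9]
grip_width: 0.0867
grasp_force: 0.0
[0.5895788  0.19359849 0.06245019] [ 1.79860707e+02 -3.13859718e-02  8.87307093e+01]
```

```bash

python3 -m creep '{"translation":[[0,-0.03,0],[0,0,0],[0,0,0],[0,0,0],[0,0,0]],"turn":[[0,0,0],[0,0,0],[0,0,0],[0,0,0],[0,0,0]],"grip":[0.5,0.2,0.2,0.2,0.2]}' 40
python3 -m creep '{"translation":[[0,0,0],[0,0,0],[0,0,0],[0,0,0]],"turn":[[0,0,0],[0,0,0],[0,0,0],[0,0,0]],"grip":[0.2,0.2,0.2,0.2]}' 40
```

```text
time_s: 6.02
tool_pos: [0.5862, 0.1933, 0.0609]
tool_rot: [-180.0, 0.0, 88.7]
force: [0.8, 0.1, 0.3]
grip_width: 0.0449
grasp_force: 0.0
time_s: 6.52
tool_pos: [0.5864, 0.1932, 0.0609]
tool_rot: [180.0, -0.0, 88.7]
force: [0.4, -0.0, -0.3]
grip_width: 0.0239
grasp_force: 39.9
```

```bash

python3 -m creep '{"translation":[[0,0,-0.2],[0,0,-0.35],[0,0,-0.4],[0,0,-0.4],[0,0,-0.25]],"turn":[[0,0,0],[0,0,0],[0,0,0],[0,0,0],[0,0,0]],"grip":[0.2,0.2,0.2,0.2,0.2]}' 40
python3 -m creep '{"translation":[[-0.3,-0.05,0],[-0.5,-0.07,0],[-0.5,-0.07,0],[-0.5,-0.07,0],[-0.5,-0.07,0]],"turn":[[0,0,0],[0,0,0],[0,0,0],[0,0,0],[0,0,0]],"grip":[0.2,0.2,0.2,0.2,0.2]}'
python3 -m creep '{"translation":[[-0.5,-0.07,0],[-0.5,-0.07,0],[-0.5,-0.07,0],[-0.5,-0.07,0],[-0.5,-0.07,0]],"turn":[[0,0,0],[0,0,0],[0,0,0],[0,0,0],[0,0,0]],"grip":[0.2,0.2,0.2,0.2,0.2]}'
python3 -m creep '{"translation":[[-0.4,-0.05,0],[-0.15,0,0],[0,0,0],[0,0,0],[0,0,0]],"turn":[[0,0,0],[0,0,0],[0,0,0],[0,0,0],[0,0,0]],"grip":[0.2,0.2,0.2,0.2,0.2]}'
python3 - <<'E'
from cell import env
import cv2,numpy as np
from h import *
o=env.get_obs(); print(o["qpos"],o["tool_pos"],o["tool_rot"])
T=None
for n in("top","scene","wrist"):
    c=env.read_camera(n); np.savez(n+"2.npz",**c)
    W=cloud(c);z=W[...,2]
    near=(abs(W[...,0]-.517)<.08)&(abs(W[...,1]+.289)<.08)
    print(n,"block",near.sum(), rect(W,near&(z>.063)&(z<.077)) if (near&(z>.063)&(z<.077)).sum()>20 else None)
    im=c["frame"][:,:,::-1]; 
    T=im if T is None else np.hstack([T,im])
cv2.imwrite("pics/g2.png",cv2.resize(T,(800,200)))
cv2.imwrite("pics/w2.png",im)
E
```

```text
time_s: 7.15
tool_pos: [0.5862, 0.1937, 0.1909]
tool_rot: [179.9, -0.0, 88.8]
force: [0.2, -0.5, -4.5]
grip_width: 0.0237
grasp_force: 39.9
time_s: 7.78
tool_pos: [0.5547, 0.0088, 0.1886]
tool_rot: [-179.9, 0.0, 88.8]
force: [1.2, -0.2, -5.2]
grip_width: 0.0242
grasp_force: 39.9
time_s: 8.4
tool_pos: [0.5224, -0.1902, 0.1887]
tool_rot: [-179.9, -0.0, 88.8]
force: [1.6, -0.4, -4.9]
grip_width: 0.0237
grasp_force: 39.9
time_s: 9.02
tool_pos: [0.5189, -0.2315, 0.189]
tool_rot: [180.0, -0.0, 88.9]
force: [-0.0, -0.1, -4.7]
grip_width: 0.0239
grasp_force: 39.9
[ 45.87632365  11.3836885  -27.65732557  96.88925856   5.4697857
  73.07242989  15.9774598 ] [ 0.51886374 -0.23148872  0.18904577] [ 1.79992747e+02 -2.35709154e-02  8.88901338e+01]
top block 4680 (331, array([ 510.5, -282.5]), array([70.6, 66.1]), 27.7, 'med z', 0.069)
scene block 18720 (879, array([ 516.9, -287.1]), array([80.4, 81. ]), 25.6, 'med z', 0.0711)
wrist block 19019 (1345, array([ 517. , -286.5]), array([80.4, 80.3]), 25.5, 'med z', 0.0699)
```

View pics/g2.png

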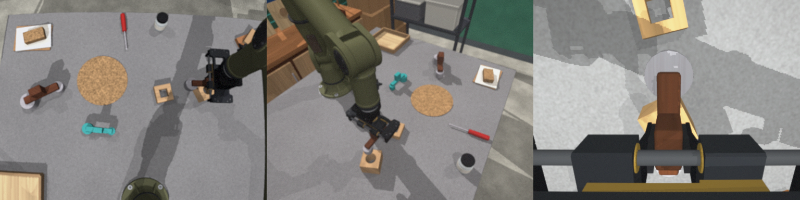

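The strip shows the gauge held over the tall block, with its go plug beside the bore at about (370,155), and the mortised block clear. Next I measure where the gauge sits in the hand.

```bash
python3 - <<'E'
from h import *
for n in("scene2","wrist2","top2"):
    c=dict(np.load(n+".npz")); W=cloud(c);z=W[...,2];f=c["frame"].astype(int)
    near=(abs(W[...,0]-.519)<.06)&(abs(W[...,1]+.232)<.1)
    br=near&(f[...,0]-f[...,2]>15)
    for k,lo,hi in(("bar",.172,.188),("all",.15,.23)):
        m=br&(z>lo)&(z<hi)
        if m.sum()>30: print(n,k,rect(W,m), W[m][:,1].min(),W[m][:,1].max())
    m=near&(z>.155)&(z<.175)&(f.max(2)-f.min(2)<25)&(f.min(2)>110)
    if m.sum()>30: print(n,"steel",rect(W,m))
    m=near&(z>.120)&(z<.175)&(f.max(2)-f.min(2)<25)&(f.min(2)>90)
    if m.sum()>30:
        q=W[m]; 
        for s,nm in((q[:,1]<-.235,"go"),(q[:,1]>-.225,"nogo")):
            if s.sum(): print(n,nm,s.sum(),q[s].min(0).round(4),q[s].max(0).round(4))
E
```

```text
scene2 bar (269, array([ 520. , -234.9]), array([114.5,  23.2]), 87.8, 'med z', 0.1821) -0.29219244974498393 -0.17795228235913907
scene2 all (348, array([ 525.8, -242. ]), array([126.4,  27.5]), 77.7, 'med z', 0.1825) -0.30478063225173474 -0.17795228235913907
scene2 steel (118, array([ 519.8, -292. ]), array([34.5, 25.2]), 24.7, 'med z', 0.168)
scene2 go 192 [ 0.4998 -0.3048  0.1434] [ 0.5355 -0.2736  0.1734]
scene2 nogo 2 [ 0.523  -0.1572  0.1671] [ 0.5235 -0.1527  0.1693]
wrist2 bar (3994, array([ 518.7, -231.7]), array([118.9,  24. ]), 88.8, 'med z', 0.1812) -0.29115729701007415 -0.17227670228751957
wrist2 all (8074, array([ 516.9, -235.9]), array([128.5,  43.6]), 79.2, 'med z', 0.1881) -0.3029143255776936 -0.17227670228751957
wrist2 steel (4719, array([ 516.4, -228.2]), array([153.6,  51. ]), 86.2, 'med z', 0.1675)
wrist2 go 121 [ 0.5003 -0.3052  0.1656] [ 0.5346 -0.2879  0.1686]
wrist2 nogo 4652 [ 0.4943 -0.1987  0.1334] [ 0.5455 -0.1515  0.1742]
top2 bar (230, array([ 518.4, -200. ]), array([52.8, 22.8]), 88.3, 'med z', 0.18) -0.22602390680571985 -0.17372175802476852
top2 all (360, array([ 512.4, -207.9]), array([36.7, 67.7]), 1.5, 'med z', 0.1808) -0.24125367758978805 -0.17372175802476852
top2 steel (202, array([ 520.6, -173.6]), array([39. , 49.2]), 83.5, 'med z', 0.1663)
top2 nogo 289 [ 0.4933 -0.198   0.1315] [ 0.5443 -0.1517  0.1698]
```

```bash

python3 -m creep '{"translation":[[0,-0.01,0.25],[0,0,0.25],[0,0,0.25],[0,0,0],[0,0,0.1]],"turn":[[0,0,0],[0,0,0],[0,0,0],[0,0,0],[0,0,0]],"grip":[0.2,0.2,0.2,0.2,0.2]}'
python3 -m creep '{"translation":[[0,0,0.1],[0,0,0.1],[0,0,0.1],[0,0,0]],"turn":[[0,0,0],[0,0,0],[0,0,0],[0,0,0]],"grip":[0.2,0.2,0.2,0.2]}'
```

```text
time_s: 9.8
tool_pos: [0.5188, -0.2336, 0.1222]
tool_rot: [179.8, 0.1, 88.7]
force: [-0.1, -0.5, -4.1]
grip_width: 0.0235
grasp_force: 39.9
time_s: 10.3
tool_pos: [0.5169, -0.2331, 0.096]
tool_rot: [-179.9, -0.0, 88.7]
force: [-0.2, -0.3, -3.5]
grip_width: 0.0235
grasp_force: 39.9
```

```bash

python3 -m creep '{"translation":[[0,0,0.03],[0,0,0.02],[0,0,0],[0,0,0]],"turn":[[0,0,0],[0,0,0],[0,0,0],[0,0,0]],"grip":[0.2,0.2,0.2,0.2]}'
python3 -m creep '{"translation":[[0,0,0.015],[0,0,0],[0,0,0]],"turn":[[0,0,0],[0,0,0],[0,0,0]],"grip":[0.2,0.2,0.2]}'
```

```text
time_s: 10.8
tool_pos: [0.5176, -0.2334, 0.0931]
tool_rot: [180.0, 0.0, 88.7]
force: [0.4, 0.6, -5.1]
grip_width: 0.0237
grasp_force: 39.9
time_s: 11.18
tool_pos: [0.5177, -0.2334, 0.0919]
tool_rot: [180.0, 0.0, 88.7]
force: [0.0, 0.2, -3.0]
grip_width: 0.0238
grasp_force: 39.9
```

```bash

python3 -m creep '{"translation":[[0,0,0.015],[0,0,0],[0,0,0]],"turn":[[0,0,0],[0,0,0],[0,0,0]],"grip":[0.2,0.2,0.2]}'
python3 -m creep '{"translation":[[0,0,0.015],[0,0,0],[0,0,0]],"turn":[[0,0,0],[0,0,0],[0,0,0]],"grip":[0.2,0.2,0.2]}'
python3 - <<'E'
from cell import env
import cv2,numpy as np
c=env.read_camera("scene"); f=c["frame"][:,:,::-1]
cv2.imwrite("pics/s3.png",cv2.resize(f[220:360,140:320],None,fx=3.5,fy=3.5,interpolation=cv2.INTER_CUBIC))
E
```

```text
time_s: 11.55
tool_pos: [0.5178, -0.2333, 0.0917]
tool_rot: [180.0, 0.0, 88.7]
force: [-2.2, 0.9, 6.6]
grip_width: 0.0237
grasp_force: 39.9
time_s: 11.92
tool_pos: [0.5178, -0.2333, 0.0916]
tool_rot: [180.0, 0.1, 88.7]
force: [-5.6, 2.9, 12.5]
grip_width: 0.0237
grasp_force: 39.9
```

View pics/s3.png

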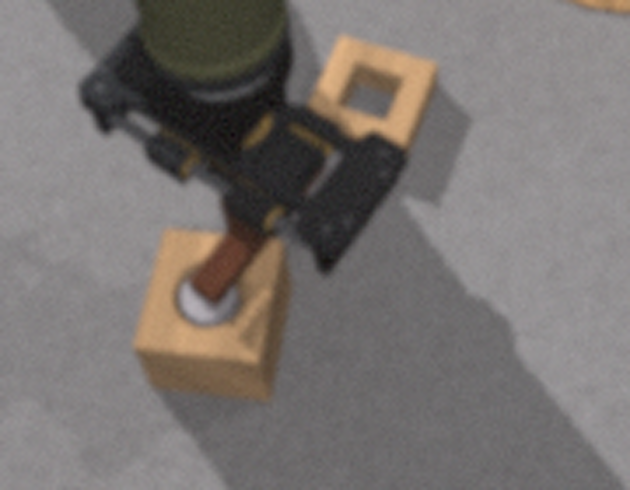

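The bar is seated: z stopped at 0.0916 under a 17 N push, and the go plug is flush in the bore at (208,300). Now I lift out and shift to the no-go position.

```bash

python3 -m creep '{"translation":[[0,0,-0.05],[0,0,-0.1],[0,0,-0.15],[0,0,-0.2],[0,0,-0.2]],"turn":[[0,0,0],[0,0,0],[0,0,0],[0,0,0],[0,0,0]],"grip":[0.2,0.2,0.2,0.2,0.2]}'
python3 -m creep '{"translation":[[0,0,-0.2],[-0.3,0,0],[-0.4,0,0],[-0.4,0,0],[-0.275,0,0]],"turn":[[0,0,0],[0,0,0],[0,0,0],[0,0,0],[0,0,0]],"grip":[0.2,0.2,0.2,0.2,0.2]}'
python3 -m creep '{"translation":[[0,0,0],[0,0,0],[0,0,0]],"turn":[[0,0,0],[0,0,0],[0,0,0]],"grip":[0.2,0.2,0.2]}'
cat > m.py <<'E'
from cell import env
from h import *
o=env.get_obs(); t=o["tool_pos"]; oz=t[2]-.057; print(t,o["tool_rot"])
for n in("scene","wrist","top"):
    c=env.read_camera(n); W=cloud(c);z=W[...,2];f=c["frame"].astype(int)
    near=(abs(W[...,0]-.517)<.07)&(abs(W[...,1]+.287)<.07); m=near&(z>.064)&(z<.076)
    if m.sum()>30: print(n,"block",rect(W,m))
    near=(abs(W[...,0]-t[0])<.045)&(abs(W[...,1]-t[1])<.1)
    m=near&(f[...,0]-f[...,2]>15)&(abs(z-oz-.049)<.007)
    if m.sum()>30: print(n,"bar",rect(W,m))
    m=near&(z>oz+.002)&(z<oz+.043)&(f.max(2)-f.min(2)<25)&(f.min(2)>90)&(W[...,1]>t[1]+.02)
    if m.sum()>30: print(n,"nogo",m.sum(),W[m].min(0).round(4),W[m].max(0).round(4))
E
python3 m.py
```

```text
time_s: 12.6
tool_pos: [0.5178, -0.2334, 0.1467]
tool_rot: [180.0, 0.0, 88.7]
force: [0.2, -0.1, -4.0]
grip_width: 0.0239
grasp_force: 39.9
time_s: 13.22
tool_pos: [0.5139, -0.3465, 0.161]
tool_rot: [-179.9, 0.0, 88.6]
force: [0.5, -0.1, -4.3]
grip_width: 0.0238
grasp_force: 39.9
time_s: 13.6
tool_pos: [0.5157, -0.3417, 0.1614]
tool_rot: [180.0, -0.0, 88.9]
force: [1.1, 0.5, -3.4]
grip_width: 0.0239
grasp_force: 39.9
[ 0.51567888 -0.34165852  0.16143069] [ 1.79994362e+02 -3.58846209e-02  8.88643892e+01]
scene block (202, array([ 542.8, -294.7]), array([111.9,  57. ]), 72.2, 'med z', 0.071)
scene bar (308, array([ 516.3, -346.2]), array([111.5,  23.2]), 89.1, 'med z', 0.1539)
scene nogo 36 [ 0.5054 -0.2722  0.1389] [ 0.5283 -0.2609  0.1441]
wrist block (4977, array([ 517.2, -287.5]), array([80.3, 80.4]), 25.6, 'med z', 0.0702)
wrist bar (3973, array([ 515.6, -341.6]), array([119.2,  24. ]), 88.9, 'med z', 0.1537)
wrist nogo 4637 [ 0.4914 -0.3083  0.1081] [ 0.5421 -0.2612  0.1444]
top block (576, array([ 516.7, -287.7]), array([80.7, 81.7]), 24.1, 'med z', 0.0691)
top bar (209, array([ 514.8, -310.2]), array([22.6, 54.1]), 0.4, 'med z', 0.1526)
top nogo 361 [ 0.4901 -0.3122  0.1066] [ 0.5429 -0.2622  0.146 ]
```

```bash

python3 -m creep '{"translation":[[-0.01,0,0.15],[0,0,0.15],[0,0,0.07],[0,0,0],[0,0,0]],"turn":[[0,0,0],[0,0,0],[0,0,0],[0,0,0],[0,0,0]],"grip":[0.2,0.2,0.2,0.2,0.2]}'
python3 -m creep '{"translation":[[0,0,0.03],[0,0,0],[0,0,0.02],[0,0,0],[0,0,0]],"turn":[[0,0,0],[0,0,0],[0,0,0],[0,0,0],[0,0,0]],"grip":[0.2,0.2,0.2,0.2,0.2]}'
```

```text
time_s: 14.38
tool_pos: [0.5154, -0.3442, 0.132]
tool_rot: [180.0, 0.0, 88.7]
force: [-1.2, 0.6, -4.4]
grip_width: 0.0237
grasp_force: 39.9
time_s: 15.0
tool_pos: [0.5151, -0.344, 0.1277]
tool_rot: [-180.0, 0.0, 88.7]
force: [0.4, 0.3, -5.0]
grip_width: 0.0237
grasp_force: 39.9
```

```bash
python3 m.py
```

```text
[ 0.51511045 -0.34403659  0.12774236] [-1.79996726e+02  1.80788008e-03  8.87423072e+01]
scene block (147, array([ 535.9, -277.3]), array([37.8, 80.7]), 25.4, 'med z', 0.071)
scene bar (277, array([ 517.2, -349.1]), array([110.3,  23.5]), 87.0, 'med z', 0.1204)
scene nogo 52 [ 0.5006 -0.2776  0.1048] [ 0.5297 -0.2631  0.1097]
wrist block (8187, array([ 517. , -287.4]), array([80.4, 80.5]), 25.4, 'med z', 0.0702)
wrist bar (3963, array([ 515.1, -343.7]), array([119.1,  24. ]), 88.8, 'med z', 0.1199)
wrist nogo 4640 [ 0.491  -0.3105  0.0729] [ 0.5417 -0.2634  0.1109]
top block (588, array([ 516.5, -288.3]), array([80.3, 82.9]), 25.2, 'med z', 0.0691)
top bar (193, array([ 515.1, -309.8]), array([48.7, 24.2]), 89.4, 'med z', 0.1191)
top nogo 335 [ 0.4895 -0.3225  0.0751] [ 0.5417 -0.2647  0.1118]
```

```bash

python3 -m creep '{"translation":[[0.015,0.01,0],[0,0,0],[0,0,0.015],[0,0,0],[0,0,0]],"turn":[[0,0,0],[0,0,0],[0,0,0],[0,0,0],[0,0,0]],"grip":[0.2,0.2,0.2,0.2,0.2]}'
python3 -m creep '{"translation":[[0,0,0.015],[0,0,0],[0,0,0]],"turn":[[0,0,0],[0,0,0],[0,0,0]],"grip":[0.2,0.2,0.2]}'
python3 -m creep '{"translation":[[0,0,0.01],[0,0,0],[0,0,0]],"turn":[[0,0,0],[0,0,0],[0,0,0]],"grip":[0.2,0.2,0.2]}'
```

```text
time_s: 15.78
tool_pos: [0.5161, -0.343, 0.1268]
tool_rot: [180.0, 0.0, 88.7]
force: [-0.8, -0.1, -2.3]
grip_width: 0.0239
grasp_force: 39.9
time_s: 16.15
tool_pos: [0.5162, -0.3433, 0.1266]
tool_rot: [180.0, 0.1, 88.7]
force: [-1.1, -0.4, 5.1]
grip_width: 0.0234
grasp_force: 39.9
time_s: 16.52
tool_pos: [0.5163, -0.3436, 0.1264]
tool_rot: [179.9, 0.1, 88.7]
force: [-2.7, 0.5, 7.9]
grip_width: 0.0236
grasp_force: 40.0
```

```bash

python3 -m creep '{"translation":[[0,0,0],[0,0,0],[0,0,0],[0,0,0],[0,0,0]],"turn":[[0,0,0],[0,0,0],[0,0,0],[0,0,0],[0,0,0]],"grip":[0.2,0.2,0.2,0.2,0.2]}'
python3 m.py; python3 - <<'E'
from cell import env
import cv2
c=env.read_camera("wrist"); cv2.imwrite("pics/w4.png",c["frame"][:,:,::-1])
E
```

```text
time_s: 17.15
tool_pos: [0.5163, -0.3435, 0.1264]
tool_rot: [179.9, 0.1, 88.7]
force: [-2.6, 0.5, 8.2]
grip_width: 0.0234
grasp_force: 40.0
[ 0.51632688 -0.34352454  0.12639824] [1.79931986e+02 9.68529404e-02 8.87249730e+01]
scene block (129, array([ 528.1, -281.4]), array([55. , 80.5]), 25.3, 'med z', 0.0711)
scene bar (267, array([ 517.8, -348.3]), array([110.2,  24.3]), 86.7, 'med z', 0.1186)
scene nogo 57 [ 0.4991 -0.2777  0.1039] [ 0.5312 -0.2624  0.1096]
wrist block (8231, array([ 517. , -287.6]), array([80.4, 80.6]), 25.4, 'med z', 0.0702)
wrist bar (3952, array([ 516.2, -343. ]), array([119.3,  24.1]), 88.8, 'med z', 0.1189)
wrist nogo 4681 [ 0.4918 -0.3093  0.0714] [ 0.5427 -0.2623  0.1091]
top block (592, array([ 516.7, -289. ]), array([80.4, 84.8]), 25.3, 'med z', 0.0692)
top bar (198, array([ 515.5, -312.2]), array([55.4, 22.5]), 88.1, 'med z', 0.1179)
top nogo 334 [ 0.4903 -0.3103  0.0716] [ 0.5498 -0.2644  0.1123]
```

View pics/w4.png

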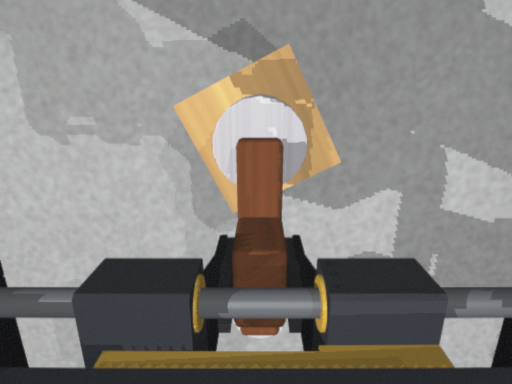

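The no-go plug rests centred on the mouth at (260,138) within 0.6 mm, with its lower face at z = 0.070, so it is refused. Now I lift and carry the gauge back to the mat.

```bash

python3 -m creep '{"translation":[[0,0,-0.08],[0,0,-0.2],[0,0,-0.3],[0,0,-0.3],[0.2,0,0]],"turn":[[0,0,0],[0,0,0],[0,0,0],[0,0,0],[0,0,0]],"grip":[0.2,0.2,0.2,0.2,0.2]}'
python3 -m creep '{"translation":[[0.5,0.05,0],[0.5,0.05,0],[0.5,0.05,0],[0.5,0.05,0],[0.5,0.05,0]],"turn":[[0,0,0],[0,0,0],[0,0,0],[0,0,0],[0,0,0]],"grip":[0.2,0.2,0.2,0.2,0.2]}'
python3 -m creep '{"translation":[[0.5,0.05,0],[0.5,0.05,0],[0.5,0.05,0],[0.5,0.05,0],[0.5,0.05,0]],"turn":[[0,0,0],[0,0,0],[0,0,0],[0,0,0],[0,0,0]],"grip":[0.2,0.2,0.2,0.2,0.2]}'
python3 -m creep '{"translation":[[0.5,0.05,0],[0.5,0.05,0],[0.4,0.05,0],[0.2,0.03,0],[0,0,0]],"turn":[[0,0,0],[0,0,0],[0,0,0],[0,0,0],[0,0,0]],"grip":[0.2,0.2,0.2,0.2,0.2]}'
python3 -m creep '{"translation":[[0,0,0.3],[0,0,0.3],[0,0,0.3],[0,0,0.3],[0,0,0.1]],"turn":[[0,0,0],[0,0,0],[0,0,0],[0,0,0],[0,0,0]],"grip":[0.2,0.2,0.2,0.2,0.2]}'
python3 -m creep '{"translation":[[0,0,0],[0,0,0],[0,0,0]],"turn":[[0,0,0],[0,0,0],[0,0,0]],"grip":[0.2,0.2,0.2]}'
```

```text
time_s: 17.98
tool_pos: [0.5172, -0.3285, 0.1971]
tool_rot: [179.8, 0.2, 88.6]
force: [0.3, 0.8, -4.7]
grip_width: 0.0234
grasp_force: 40.0
time_s: 18.6
tool_pos: [0.5397, -0.1243, 0.1936]
tool_rot: [-179.9, -0.0, 88.8]
force: [0.6, -0.5, -5.1]
grip_width: 0.0239
grasp_force: 40.0
time_s: 19.23
tool_pos: [0.5636, 0.0746, 0.1937]
tool_rot: [-179.9, 0.0, 88.8]
force: [-0.1, -0.5, -4.9]
grip_width: 0.0239
grasp_force: 40.0
time_s: 19.85
tool_pos: [0.5812, 0.2011, 0.1942]
tool_rot: [-179.9, 0.0, 88.9]
force: [-0.4, -0.9, -4.5]
grip_width: 0.0237
grasp_force: 40.0
time_s: 20.48
tool_pos: [0.5814, 0.1967, 0.0889]
tool_rot: [-179.8, 0.2, 88.6]
force: [-0.4, -0.4, -3.7]
grip_width: 0.0241
grasp_force: 40.0
time_s: 20.85
tool_pos: [0.583, 0.1999, 0.092]
tool_rot: [179.9, -0.0, 88.7]
force: [-0.2, -0.3, -5.5]
grip_width: 0.0237
grasp_force: 40.0
```

```bash

python3 -m creep '{"translation":[[0,0,0.15],[0,0,0.12],[0,0,0.06],[0,0,0],[0,0,0]],"turn":[[0,0,0],[0,0,0],[0,0,0],[0,0,0],[0,0,0]],"grip":[0.2,0.2,0.2,0.2,0.2]}'
python3 -m creep '{"translation":[[0,0,0.02],[0,0,0],[0,0,0]],"turn":[[0,0,0],[0,0,0],[0,0,0]],"grip":[0.2,0.2,0.2]}'
python3 -m creep '{"translation":[[0,0,0.02],[0,0,0],[0,0,0]],"turn":[[0,0,0],[0,0,0],[0,0,0]],"grip":[0.2,0.2,0.2]}'
```

```text
time_s: 21.48
tool_pos: [0.5825, 0.2, 0.0647]
tool_rot: [180.0, -0.0, 88.7]
force: [0.4, -0.5, -4.3]
grip_width: 0.0235
grasp_force: 40.0
time_s: 21.85
tool_pos: [0.5824, 0.1998, 0.063]
tool_rot: [180.0, 0.0, 88.7]
force: [0.9, -0.0, -4.1]
grip_width: 0.024
grasp_force: 40.0
time_s: 22.22
tool_pos: [0.5823, 0.1998, 0.0613]
tool_rot: [-180.0, 0.0, 88.7]
force: [0.1, -0.2, -4.7]
grip_width: 0.0238
grasp_force: 40.0
```

```bash

python3 -m creep '{"translation":[[0,0,0.01],[0,0,0],[0,0,0.01],[0,0,0],[0,0,0]],"turn":[[0,0,0],[0,0,0],[0,0,0],[0,0,0],[0,0,0]],"grip":[0.2,0.2,0.2,0.2,0.2]}'
```

```text
time_s: 22.85
tool_pos: [0.5826, 0.2, 0.0608]
tool_rot: [180.0, 0.0, 88.7]
force: [-3.0, -0.4, 6.0]
grip_width: 0.0235
grasp_force: 40.0
```

Standing on the mat (contact felt). Next I ease off, open, rise and check.

```bash

python3 -m creep '{"translation":[[0,0,-0.01],[0,0,0],[0,0,0],[0,0,0],[0,0,0]],"turn":[[0,0,0],[0,0,0],[0,0,0],[0,0,0],[0,0,0]],"grip":[0.2,0.4,0.6,0.9,0.9]}'
python3 -m creep '{"translation":[[0,0,0],[0,0,0],[0,0,0],[0,0,-0.2],[0,0,-0.4]],"turn":[[0,0,0],[0,0,0],[0,0,0],[0,0,0],[0,0,0]],"grip":[0.9,0.9,0.9,0.9,0.9]}'
python3 -m creep '{"translation":[[0,0,-0.5],[0,0,-0.5],[-0.5,0,-0.3],[-0.5,0,0],[0,0,0]],"turn":[[0,0,0],[0,0,0],[0,0,0],[0,0,0],[0,0,0]],"grip":[0.9,0.9,0.9,0.9,0.9]}'
python3 -m creep '{"translation":[[-0.5,0,0],[-0.5,0,0],[-0.5,0,0],[0,0,0],[0,0,0]],"turn":[[0,0,0],[0,0,0],[0,0,0],[0,0,0],[0,0,0]],"grip":[0.9,0.9,0.9,0.9,0.9]}'
python3 - <<'E'
from cell import env
import cv2
c=env.read_camera("scene"); cv2.imwrite("pics/fin.png",c["frame"][:,:,::-1])
E
```

```text
time_s: 23.48
tool_pos: [0.5824, 0.1997, 0.0605]
tool_rot: [180.0, 0.0, 88.7]
force: [-0.7, 0.0, -0.4]
grip_width: 0.0558
grasp_force: 0.0
time_s: 24.1
tool_pos: [0.5815, 0.1995, 0.1087]
tool_rot: [-179.9, 0.0, 88.7]
force: [0.8, -0.0, 0.1]
grip_width: 0.0782
grasp_force: 0.0
time_s: 24.72
tool_pos: [0.5816, 0.1152, 0.214]
tool_rot: [179.9, 0.2, 88.4]
force: [0.5, 0.8, -1.4]
grip_width: 0.0785
grasp_force: 0.0
time_s: 25.35
tool_pos: [0.578, 0.0015, 0.2131]
tool_rot: [180.0, -0.1, 88.8]
force: [0.6, 0.8, -0.0]
grip_width: 0.0786
grasp_force: 0.0
```

View pics/fin.png

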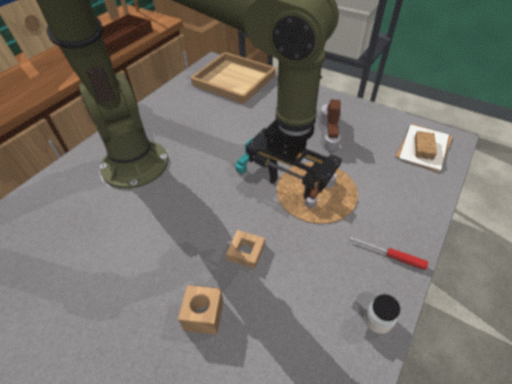

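The final view shows the gauge on the mat, partly hidden at (313,197), and both blocks in place at (200,308) and (246,248). I check its height numerically, then hand in.

```bash
python3 - <<'E'
from cell import env
from h import *
c=env.read_camera("wrist"); W=cloud(c); z=W[...,2]; f=c["frame"].astype(int)
br=(abs(W[...,0]-.583)<.1)&(abs(W[...,1]-.2)<.1)&(f[...,0]<140)&(f[...,0]-f[...,2]>15)
m=br&(z>.085)&(z<.105); b=br&(z>.045)&(z<.06)
ok=b.sum()>50
for x in (m,b):
    if x.sum()>20: print(rect(W,x))
if ok and abs(np.median(W[b][:,2])-.053)<.003: print(env.sign_off())
E
```

```text
(665, array([581.3, 148.7]), array([18.3, 23.9]), 89.0, 'med z', 0.0528)
the job is handed in; nothing more can be done
None
```

The job is done and handed in at about 25 s. The go plug went all the way in until the bar sat on the block. The no-go plug rested centred on the bore mouth and was refused. The gauge now stands on the cork mat, and both blocks are where they were.

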